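# Prop the curing oven's door open to cool

## Robot

A 6-joint arm with a two-finger parallel gripper is mounted at the origin on the work surface. World frame = base frame: x ahead of the robot, y to its left, z up, the work surface at z = 0. Lengths are in m, angles in rad, forces in N, time in s.
With the tool pointing down it reaches from about 0.375 to 0.9 m from the base axis. Payload 3.1 kg.
Tool frame: the origin (TCP) lies at the very end of the fingers, on their centre line; the grasp point (between the pads) lies 19 mm behind it (manip.pinch_z is the distance from the TCP to the grasp point, in m); z points along the fingers, y is the direction in which the jaws open and shut (so a half turn about z gives the same grasp; the last joint's range is limited). The gripper opens to 85 mm and grips with 20 to 120 N. Pads are 22 mm wide; open, the fingers measure 114 mm over their backs; the gripper's body (76 mm by 85 mm) begins 54 mm behind the grasp point. The pads swing forward as they close: fully open they stand 13 mm farther back than shut.
Start: joints at [-1.391, 0.527, 1.433, -0, 1.181, -0.178], TCP at [0.219, -0.585, 0.231] pointing down, gripper open.
Joint ranges: [-3.08, 3.08], [-0.75, 2.2], [0.22, 2.44], [-1.43, 4.57], [0, 2.65], [-2.85, 2.85]. Speed limits (rad/s): [2.79, 2.79, 3.14, 3.14, 3.14, 3.14].

## Interface

Orientations are given as a unit quaternion [x, y, z, w].
In Python, from station import manip gives the robot as it stands.
- The arm moves only by the tool drive_tool, never from a script. Its argument "increments" is a list of rows, each a list of 7 numbers: the closure in counts, from 0 (fully open) to 255 (shut), then the shift along the tool's x, y, z in cm, then the turn, a rotation vector about the tool's x, y, z in rad. A call has 1 to 20 rows; each row is the pose to reach, as a shift and turn from the pose commanded when the call began, along the tool's axes at that moment; what a row does not reach only later rows make up. A row lasts 1/10 s, in which the tool goes at most 50 mm and 8.59 degrees, less where a joint would pass 70% of its speed; a pose out of reach is approached as far as the arm can. A call with a gripper value outside its range is refused whole. The fingers move at their own pace and stop on an object; "force" is the grip in N (left out, the last holds). Time passes only in rows, so rows that repeat a pose let the fingers close. It gives the time, the measured TCP pose, the force and the opening at its end, in the units of the state.
- manip.sense(): the state, without advancing time (a new reading comes with each control period).
- manip.snapshot(name): name is "scene" or "top" or "wrist"; returns the picture (480x640x3 uint8, red, green, blue); there is no depth.
- manip.camera_model(name): a dict with "mtx" (3x3 intrinsics, pixels), "cam_to_world" (4x4, takes a point from camera to world coordinates). Camera axes: x right, y down, z forward; pixel columns grow to the right and rows downward; lengths in m; the calibration is good to about 2 mm. A picture is of the moment at which its call begins: read the wrist's pose just before it. camera_model takes no time and is no camera call; for the wrist camera it gives the pose at the moment of the call.
- manip.sign_off(): hands the job in, once; it reports no verdict.
The state is a dict: "t": time; "q": joint angles; "qd": joint speeds; "tau": joint torques, N m; "tcp_pos": TCP position; "tool_rot": TCP orientation; "force": force on the tool from outside, world axes, zero at the start; "ft_torque": the same for the moment, N m; "finger_gap": opening from 0.0 (shut) to 1.0 (fully open).
Only numpy, scipy, OpenCV 4.12 (cv2) and the standard library are available. Lean on these libraries where they do the work, as an engineer would, in place of code of your own. Each camera call takes 0.05 s, during which the arm holds its last target. There are 200 camera calls.

## Task

The connector curing oven has to cool down with its door propped open. First lift the aluminium barrel that stands in the door's way and set it down gently, upright, on the floor of the black tray; then swing the oven door fully open by its handle, up to its stop, and flip the steel keeper on the oven roof all the way forward so that its fork sits down over the door's top edge. Do not tip the barrel over, and leave the bottle, the jar on the oven and the small adapter in the tray where they stand.

Things in the scene. Friction and masses are not known exactly. Their poses are not given: they have to be found in the camera images.
- oven: Small white bench oven, 170 deep (x) x 200 wide (y) x 180 high, fixed. Origin on the bench under the middle of its front edge; +x points from the front into the oven, z up. The door closes its front (-x side). Two steel lugs, 42 high, on the roof's front edge carry the keeper.
- door (a joint): Angle of the oven door, rad: 0 closed, grows as it opens towards -x of the oven, stop at 1.571 (square to the front). The stiff hinge stays where it is left. Panel 180 wide, 174 high (top at 178 above the bench), 18 thick, hinged on the oven's +y side; seen from above the door turns clockwise as it opens.
- door_hinge (a point): Point on the door's upright hinge line, at the panel's top, mid-thickness (10 in front of the oven's front, 84.5 to +y of its middle). Its axes turn with the door: the panel reaches from here along -y, its outer face looks to -x.
- door_handle (a point): Grip point on the handle: an upright round steel bar, 12 diameter, 63 long, its axis 40 clear of the door's outer face and 150 from the hinge line. The bar's top is 12 under the door's top; this point lies on its axis, 24 under the door's top (154 above the bench). A level stay joins each end to the panel. Axes turn with the door.
- keeper (a joint): Angle of the keeper, rad: 0 lying back over the roof, 1.571 upright, 3.1416 (its stop) lying forward, level, with its fork down over the top edge of the fully open door. The stiff hinge stays where it is left.
- keeper_pivot (a point): Middle of the keeper's hinge line, 30 above the oven roof (210 above the bench), 9 behind the front edge, 84.5 to +y of the oven's middle. The hinge line runs along the oven's y. Axes turn with the keeper: its arm reaches from here along +x.
- barrel: Aluminium instrument barrel standing in front of the oven door, within its swing: 100 high, foot 48 diameter and 10 high, body 44 diameter up to 85, nose 30 diameter above; 0.3 kg. Origin at the centre of its underside, z up along it.
- tray: Shallow black open tray, 110 (x) x 170 (y) x 25 high, walls 4 thick, fixed to the bench; left or right of the oven. Origin under its centre, on the bench; inner floor about 4 above.
- adapter: Small steel adapter standing in the tray, foot 38 diameter, 30 high. Leave it alone. Origin at the centre of its underside.
- bottle: White bottle on the bench beside the oven's -y side, 52 diameter, 140 high. Leave it alone. Origin at the centre of its underside.
- jar: Amber jar on the oven roof, 44 diameter, 50 high. Leave it alone. Origin at the centre of its underside.
- scope: Inspection scope, fixed, an obstacle: base 140 (x) x 110 (y), leaning display up to 185 high. It stands left or right of the oven, where the tray is not. Origin on the bench under its base's centre.
- keeper_grip (a point): Grip point on the keeper's round dark pin, 10 diameter, 85 from the hinge line. The pin sticks out of the arm's end to the oven's -y side, parallel to the hinge line; its free end is 16 beyond this point, the arm's middle plane 40 to the other side. Arm 20 wide, 8 thick; fork: two prongs 34 apart, 44 long, 53 to 71 from the hinge line, pointing up when the keeper lies back.
Things that resemble listed ones, but are neither listed nor needed, are in the scene too. What is shaped like the barrel but green is not meant.

How it is judged:
On the way, in this order (a step that is already met when the one before it is completed fails the run):
1. the barrel stands upright on the tray's floor, released (x of barrel in the frame of tray between -0.05 and 0.05 m and y of barrel in the frame of tray between -0.08 and 0.08 m and z of barrel in the frame of tray between -0.005 and 0.012 m and angle between barrel's own z axis and vertical below 0.1 rad and contact force between the fingers and barrel below 0.3 N), for 0.2 s.
2. the door is swung open to its stop (value of joint door above 1.5 rad), for 0.2 s.
3. the keeper lies forward, its fork down over the door's top edge (value of joint keeper above 3 rad and value of joint door above 1.5 rad), for 0.2 s.
At the end, for the whole second after the job is handed in: The barrel stands upright (within 0.1 rad) and at rest on the tray's floor, the door is open to within 0.07 rad of its stop and the keeper is forward to within 0.14 rad of its stop (all of step 3 and x of barrel in the frame of tray between -0.05 and 0.05 m and y of barrel in the frame of tray between -0.08 and 0.08 m and z of barrel in the frame of tray between -0.005 and 0.012 m and angle between barrel's own z axis and vertical below 0.1 rad and linear speed of barrel below 0.03 m/s); the robot touches nothing.
It fails at once if the barrel is tipped over (angle between barrel's own z axis and vertical above 0.6 rad).
It fails at once if the barrel is dropped (let go above its support) or banged down in the tray ((linear speed of barrel above 0.4 m/s and contact force between the fingers and barrel below 0.3 N) or contact force between barrel and tray above 80 N).
It fails at once if the bottle, the jar or the adapter is moved more than 25 mm or tipped (distance of any of bottle, jar, adapter from where it was at the start of the episode above 0.025 m or angle between any of bottle, jar, adapter's own z axis and vertical above 0.4 rad).
It also fails if it takes over 69 s, if anything falls off the work surface, if the arm or the gripper's body presses on something with over 40 N, if the wrist force passes 120 N, or if a joint passes its speed limit or range.

## Working session

There is one attempt and no reset: what is moved stays moved. The work goes in short steps, Python scripts to look and compute and a tool call to move; the robot and the scene stay as the last step left them, time stands still between calls to the robot, and variables do not carry over. Pictures are saved under pics/ and viewed, about 8 in all and at most 12, crops included, and the job is handed in when it is done.

Besides the shell and the picture viewer there is one more tool, called after "Emit:" as name(argument=value, ...), one argument or row to a line, values as JSON. drive_tool: Moves the arm, as the interface text tells. Its arguments: {"type":"object","properties":{"increments":{"type":"array","items":{"type":"array","items":{"type":"number"}}},"force":{"type":"number"}},"required":["increments"]}

```bash
ls; mkdir -p pics; python3 - <<'E'
from station import manip
import cv2,json,numpy as np
print(manip.sense())
for n in("scene","top"):
    cv2.imwrite(f"pics/{n}0.png",manip.snapshot(n)[:,:,::-1])
for n in("scene","top","wrist"):
    m=manip.camera_model(n);print(n,np.round(m["mtx"],1).tolist(),np.round(m["cam_to_world"],4).tolist())
print(manip.pinch_z)
E
```

```text
pics
{'t': 0.0, 'q': array([-1.39050822e+00,  5.28473214e-01,  1.43393930e+00,  1.96437320e-05,
        1.18139334e+00, -1.78497313e-01]), 'qd': array([ 0.00123259, -0.00160533, -0.00060667,  0.00145961, -0.00010202,
        0.00078463]), 'tau': array([-6.64046675e-04, -4.42351663e+01, -1.78026170e+01, -1.87496339e-04,
        8.56473343e-03,  1.68179177e-07]), 'tcp_pos': array([ 0.21936139, -0.58445621,  0.23031753]), 'tool_rot': array([ 9.83952299e-01,  1.78428273e-01,  8.09158014e-06, -1.10660719e-03]), 'force': array([ 0.00402409,  0.13063481, -0.13028916]), 'ft_torque': array([ 0.00458811, -0.09715567,  0.00457969]), 'finger_gap': 0.996742016844877}
scene [[483.8, 0.0, 326.9], [0.0, 483.8, 237.3], [0.0, 0.0, 1.0]] [[0.6732, 0.6674, -0.3184, 0.9075], [0.7393, -0.6143, 0.2756, -0.2651], [-0.0117, -0.4209, -0.907, 1.2006], [0.0, 0.0, 0.0, 1.0]]
top [[577.5, 0.0, 322.9], [0.0, 577.5, 241.6], [0.0, 0.0, 1.0]] [[0.0153, -0.992, 0.1254, 0.3588], [-0.9999, -0.0152, 0.0015, 0.0391], [0.0005, -0.1255, -0.9921, 1.3804], [0.0, 0.0, 0.0, 1.0]]
wrist [[371.0, 0.0, 315.9], [0.0, 371.0, 235.2], [0.0, 0.0, 1.0]] [[0.3516, -0.9001, -0.2573, 0.2857], [-0.9361, -0.3385, -0.0951, -0.5615], [-0.0015, 0.2743, -0.9616, 0.3731], [0.0, 0.0, 0.0, 1.0]]
0.0187
```

View pics/scene0.png

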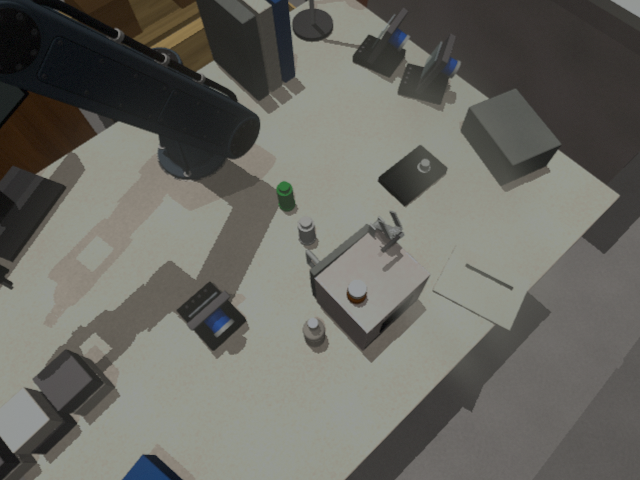

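View pics/top0.png

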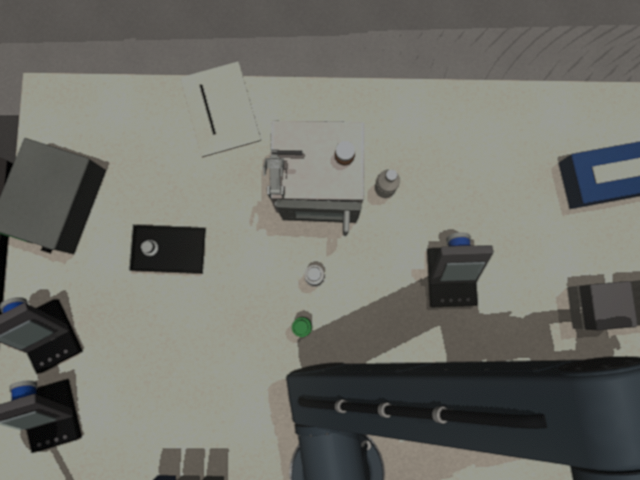

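The silver barrel is at scene (307,229), top (315,273). Look-alikes are the green barrel at top (302,326), the bottle at (388,180) and the adapter in the tray at (149,247). I choose the silver one and check it in a crop.

```bash
python3 - <<'E'
import cv2
a=cv2.imread("pics/top0.png")[110:350,120:420]
cv2.imwrite("pics/topc.png",cv2.resize(a,None,fx=2.5,fy=2.5,interpolation=cv2.INTER_CUBIC))
a=cv2.imread("pics/scene0.png")[130:370,240:460]
cv2.imwrite("pics/scenec.png",cv2.resize(a,None,fx=2.5,fy=2.5,interpolation=cv2.INTER_CUBIC))
E
```

```text
(no output)
```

View pics/topc.png

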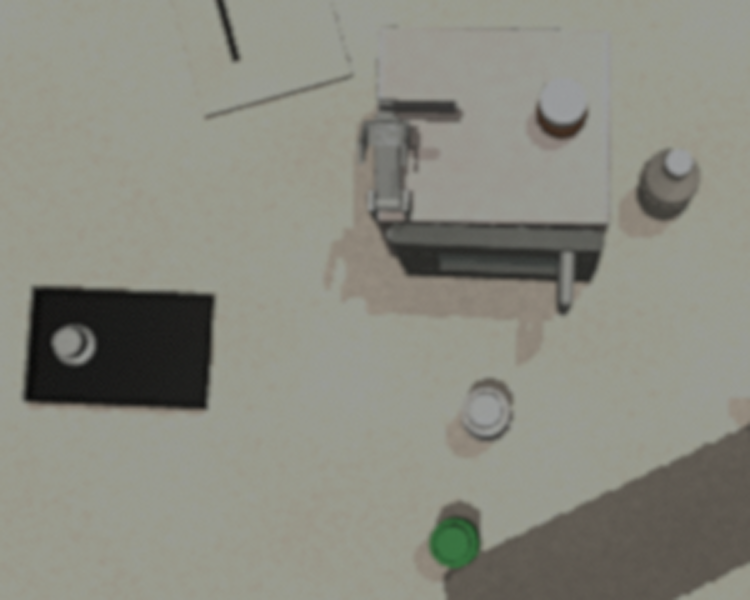

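View pics/scenec.png

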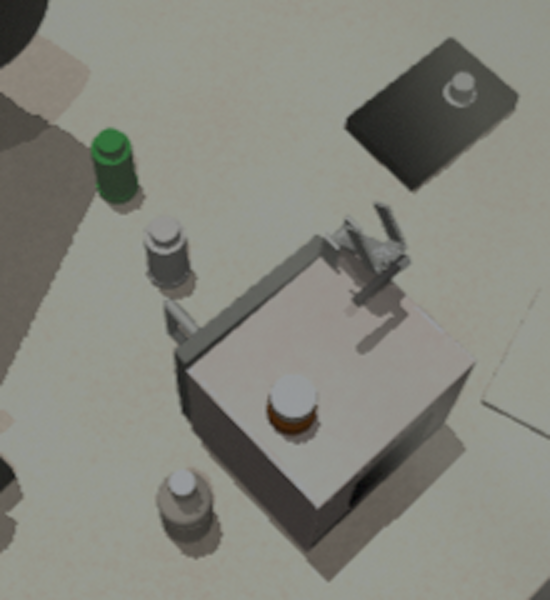

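```bash
cat > h.py <<'E'
import numpy as np
from station import manip
def ray(n,u,v,M=None):
    m=M or manip.camera_model(n);T=m["cam_to_world"]
    d=T[:3,:3]@np.linalg.solve(m["mtx"],[u,v,1.]);return T[:3,3],d
def plane(n,u,v,z,M=None):
    o,d=ray(n,u,v,M);return o+d*(z-o[2])/d[2]
def tri(*rs):
    A=0;b=0
    for o,d in rs:
        d=d/np.linalg.norm(d);P=np.eye(3)-np.outer(d,d);A=A+P;b=b+P@o
    return np.linalg.solve(A,b)
def proj(n,p,M=None):
    m=M or manip.camera_model(n);c=np.linalg.inv(m["cam_to_world"])@np.append(p,1);q=m["mtx"]@c[:3];return q[:2]/q[2]
E
python3 - <<'E'
from h import *
np.set_printoptions(precision=4,suppress=True)
t=lambda u,v:(120+u/2.5,110+v/2.5)
s=lambda u,v:(240+u/2.5,130+v/2.5)
P=lambda u,v,z:plane("top",*t(u,v),z)
S=lambda u,v,z:plane("scene",*s(u,v),z)
print("barrel",P(487,408,.1),S(165,229,.1),tri(ray("top",*t(487,408)),ray("scene",*s(165,229))))
print("tray",[P(*c,.025) for c in((34,288),(215,294),(207,409),(25,402))],np.mean([P(*c,.025) for c in((34,288),(215,294),(207,409),(25,402))],0))
print("tray S",[S(*c,.025) for c in((450,37),(518,97),(414,190),(346,124))])
print("adapter",P(67,342,.03))
print("oven",[P(*c,.18) for c in((378,27),(609,32),(608,222))])
print("oven S",[S(*c,.18) for c in((320,260),(187,365),(317,503),(475,360))])
print("green",P(457,540,.1),"bottle",P(679,162,.14),"jar",P(562,100,.23))
print("pin ends",P(380,105,.21),P(460,112,.21),"handle low",P(565,305,.105), "door top edge",P(390,240,.178),P(604,243,.178),P(606,226,.178))
E
```

```text
barrel [0.4499 0.0578 0.1   ] [0.4525 0.0597 0.1   ] [0.4508 0.0592 0.0975]
tray [array([0.5626, 0.491 , 0.025 ]), array([0.5595, 0.3189, 0.025 ]), array([0.4502, 0.322 , 0.025 ]), array([0.4542, 0.4933, 0.025 ])] [0.5066 0.4063 0.025 ]
tray S [array([0.4587, 0.4941, 0.025 ]), array([0.5682, 0.4902, 0.025 ]), array([0.5715, 0.3156, 0.025 ]), array([0.4605, 0.3206, 0.025 ])]
adapter [0.511  0.4554 0.03  ]
oven [array([0.771 , 0.1561, 0.18  ]), array([ 0.7696, -0.0428,  0.18  ]), array([ 0.6033, -0.043 ,  0.18  ])]
oven S [array([0.6079, 0.1211, 0.18  ]), array([ 0.6017, -0.0395,  0.18  ]), array([ 0.77 , -0.041,  0.18 ]), array([0.7728, 0.1539, 0.18  ])]
green [0.3335 0.0822 0.1   ] bottle [ 0.666  -0.1078  0.14  ] jar [ 0.6942 -0.0012  0.23  ]
pin ends [0.6934 0.1497 0.21  ] [0.6885 0.0829 0.21  ] handle low [ 0.5426 -0.0103  0.105 ] door top edge [0.5853 0.1412 0.178 ] [ 0.5855 -0.0399  0.178 ] [ 0.6002 -0.0415  0.178 ]
```

Oven yaw is about 0 with its front at x≈0.602 and middle at y≈0.0565. That puts the handle at about (0.543,-0.009), the keeper pin at about (0.696,0.101,0.21), the barrel at (0.451,0.059) and the tray at (0.51,0.406) with the adapter at y≈0.455. I'll go above the barrel with the jaws along world x.

Emit:
drive_tool(
  increments=[
    [0, 0.9, -1.0, -0.5, 0, 0, -0.02],
    [0, 2.7, -3.1, -1.5, 0, 0, -0.07],
    [0, 5.3, -6.3, -3, 0, 0, -0.15],
    [0, 8, -9.4, -4, 0, 0, -0.22],
    [0, 10.6, -12.5, -5, 0, 0, -0.29],
    [0, 13.3, -15.7, -5, 0, 0, -0.36],
    [0, 16, -18.8, -5, 0, 0, -0.44],
    [0, 19, -22.4, -5, 0, 0, -0.52],
    [0, 22.1, -26.1, -5, 0, 0, -0.61],
    [0, 25.2, -29.8, -5, 0, 0, -0.69],
    [0, 28.4, -33.4, -5, 0, 0, -0.78],
    [0, 31, -36.5, -5, 0, 0, -0.85],
    [0, 33.7, -39.7, -5, 0, 0, -0.92],
    [0, 36.3, -42.8, -5, 0, 0, -1.0],
    [0, 39, -46, -5, 0, 0, -1.07],
    [0, 41.6, -49.1, -5, 0, 0, -1.14],
    [0, 43.4, -51.2, -4, 0, 0, -1.19],
    [0, 44.3, -52.2, -3, 0, 0, -1.213],
    [0, 44.3, -52.2, -3, 0, 0, -1.213],
    [0, 44.3, -52.2, -3, 0, 0, -1.213],
  ],
  force=40,
)

```text
t: 2.1
tcp_pos: [0.4502, 0.0587, 0.261]
tool_rot: [0.707, 0.707, -0.001, -0.0]
force: [-0.1, -0.1, 0.5]
finger_gap: 1.0
```

```bash
python3 - <<'E'
from h import *
import cv2
M=manip.camera_model("wrist");im=manip.snapshot("wrist");cv2.imwrite("pics/w1.png",im[:,:,::-1])
print(proj("wrist",[.451,.059,.1],M),proj("wrist",[.442,.19,0],M),M["cam_to_world"].round(3).tolist())
E
```

```text
[315.9385536  213.66081877] [307.25174268  63.54383206] [[1.0, 0.002, -0.001, 0.451], [0.001, -0.961, -0.276, 0.127], [-0.001, 0.276, -0.961, 0.404], [0.0, 0.0, 0.0, 1.0]]
```

View pics/w1.png

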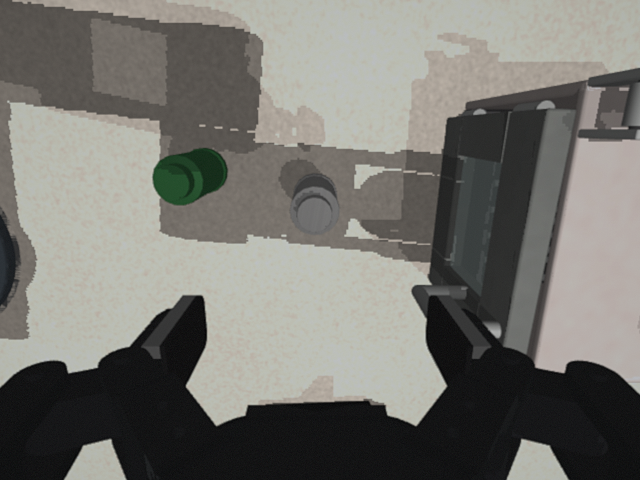

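The barrel nose is seen at (315,213), and I predicted (316,214), so the alignment is good. The green decoy is at (175,180), clear of the fingers. I descend and grip.

Emit:
drive_tool(
  increments=[
    [0, 0, 0, 2, 0, 0, 0],
    [0, 0, 0, 5, 0, 0, 0],
    [0, 0, 0, 9, 0, 0, 0],
    [0, 0, 0, 13, 0, 0, 0],
    [0, 0, 0, 16, 0, 0, 0],
    [0, 0, 0, 18.5, 0, 0, 0],
    [0, 0, 0, 20.2, 0, 0, 0],
    [0, 0, 0, 21.2, 0, 0, 0],
    [0, 0, 0, 21.2, 0, 0, 0],
    [255, 0, 0, 21.2, 0, 0, 0],
    [255, 0, 0, 21.2, 0, 0, 0],
    [255, 0, 0, 21.2, 0, 0, 0],
    [255, 0, 0, 21.2, 0, 0, 0],
    [255, 0, 0, 21.2, 0, 0, 0],
    [255, 0, 0, 21.2, 0, 0, 0],
    [255, 0, 0, 21.2, 0, 0, 0],
    [255, 0, 0, 21.2, 0, 0, 0],
  ],
  force=40,
)

```text
t: 3.85
tcp_pos: [0.4508, 0.0592, 0.0503]
tool_rot: [0.707, 0.708, 0.0, 0.0]
force: [-2.4, -0.6, 4.8]
finger_gap: 0.507
```

Emit:
drive_tool(
  increments=[
    [255, 0, 0, -1, 0, 0, 0],
    [255, 0, 0, -3, 0, 0, 0],
    [255, 0, 0, -5.5, 0, 0, 0],
    [255, 0.5, 0, -7.5, 0, 0, 0],
    [255, 2, 0.3, -8, 0, 0, 0],
    [255, 5, 0.9, -8, 0, 0, 0],
    [255, 8.5, 1.6, -8, 0, 0, 0],
    [255, 12, 2.3, -8, 0, 0, 0],
    [255, 15.5, 3, -8, 0, 0, 0],
    [255, 19, 3.7, -8, 0, 0, 0],
    [255, 22.5, 4.4, -8, 0, 0, 0],
    [255, 26, 5.1, -8, 0, 0, 0],
    [255, 29, 5.6, -8, 0, 0, 0],
    [255, 30.5, 5.9, -8, 0, 0, 0],
    [255, 31.1, 6, -7, 0, 0, 0],
    [255, 31.1, 6, -5, 0, 0, 0],
    [255, 31.1, 6, -3.5, 0, 0, 0],
    [255, 31.1, 6, -3, 0, 0, 0],
    [255, 31.1, 6, -3, 0, 0, 0],
  ],
)

```text
t: 5.75
tcp_pos: [0.5097, 0.3688, 0.0779]
tool_rot: [0.707, 0.707, -0.002, -0.001]
force: [-0.4, 0.8, -3.4]
finger_gap: 0.508
```

```bash
python3 - <<'E'
from h import *
import cv2
M=manip.camera_model("wrist");im=manip.snapshot("wrist");t=manip.snapshot("top")[110:350,120:420]
cv2.imwrite("pics/w2.png",cv2.hconcat([cv2.resize(im,(400,300)),cv2.resize(t,(375,300))])[:,:,::-1])
s=manip.sense();print(s["tcp_pos"],s["force"],s["finger_gap"],[proj("wrist",p,M)/1.6 for p in([.51,.37,.004],[.455,.4063,.025],[.565,.4063,.025],[.51,.32,.025])])
E
```

```text
[0.51107514 0.36976066 0.07954282] [-0.21122877 -0.95945205 -4.20512903] 0.5034688091017884 [array([196.86094015, 152.11382388]), array([131.84911488, 118.53771604]), array([261.68499306, 118.6556082 ]), array([196.75566273, 208.94006912])]
```

View pics/w2.png

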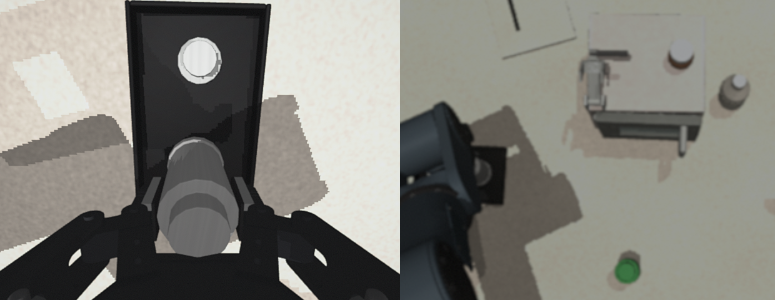

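The barrel hangs upright over the tray, between the side walls seen at (133,118) and (265,118). The adapter at (200,60) is clear. I lower it slowly.

Emit:
drive_tool(
  increments=[
    [255, 0, 0, 0.4, 0, 0, 0],
    [255, 0, 0, 0.9, 0, 0, 0],
    [255, 0, 0, 1.4, 0, 0, 0],
    [255, 0, 0, 1.8, 0, 0, 0],
    [255, 0, 0, 2.1, 0, 0, 0],
    [255, 0, 0, 2.25, 0, 0, 0],
    [255, 0, 0, 2.35, 0, 0, 0],
    [255, 0, 0, 2.4, 0, 0, 0],
    [255, 0, 0, 2.45, 0, 0, 0],
    [255, 0, 0, 2.5, 0, 0, 0],
    [255, 0, 0, 2.5, 0, 0, 0],
  ],
)

```text
t: 6.95
tcp_pos: [0.5108, 0.3703, 0.0545]
tool_rot: [0.707, 0.707, 0.0, 0.0]
force: [0.0, 0.5, -2.3]
finger_gap: 0.504
```

Emit:
drive_tool(
  increments=[
    [255, 0, 0, 0.05, 0, 0, 0],
    [255, 0, 0, 0.1, 0, 0, 0],
    [255, 0, 0, 0.15, 0, 0, 0],
    [255, 0, 0, 0.15, 0, 0, 0],
  ],
)

```text
t: 7.35
tcp_pos: [0.5108, 0.3705, 0.0544]
tool_rot: [0.707, 0.708, 0.0, 0.0]
force: [-2.3, -1.0, 7.6]
finger_gap: 0.506
```

The floor is reached, with 7.6 N upward. I release and rise.

Emit:
drive_tool(
  increments=[
    [255, 0, 0, -0.05, 0, 0, 0],
    [200, 0, 0, -0.05, 0, 0, 0],
    [100, 0, 0, -0.05, 0, 0, 0],
    [0, 0, 0, -0.05, 0, 0, 0],
    [0, 0, 0, -0.05, 0, 0, 0],
    [0, 0, 0, -0.05, 0, 0, 0],
    [0, 0, 0, -0.05, 0, 0, 0],
    [0, 0, 0, -1, 0, 0, 0],
    [0, 0, 0, -3, 0, 0, 0],
    [0, 0, 0, -6, 0, 0, 0],
    [0, 0, 0, -10, 0, 0, 0],
    [0, 0, 0, -14, 0, 0, 0],
    [0, 0, 0, -18, 0, 0, 0],
    [0, 0, 0, -20, 0, 0, 0],
    [0, 0, 0, -20, 0, 0, 0],
  ],
)

```text
t: 8.85
tcp_pos: [0.5127, 0.3713, 0.2579]
tool_rot: [0.707, 0.708, 0.005, 0.002]
force: [0.6, -0.8, -0.1]
finger_gap: 1.002
```

```bash
python3 - <<'E'
from h import *
import cv2
M=manip.camera_model("wrist");im=manip.snapshot("wrist");cv2.imwrite("pics/w3.png",im[:,:,::-1])
s=manip.sense();print(s["t"],s["tcp_pos"],s["finger_gap"],s["q"],proj("wrist",[.511,.370,.104],M))
g=cv2.cvtColor(im,cv2.COLOR_RGB2GRAY);u,v=proj("wrist",[.511,.370,.104],M).astype(int)
c=g[v-60:v+60,u-60:u+60];m=(c>np.percentile(c,75)).astype('uint8')
print(cv2.HoughCircles(cv2.GaussianBlur(c,(5,5),0),cv2.HOUGH_GRADIENT,1.5,20,param1=60,param2=25,minRadius=8,maxRadius=45))
E
```

```text
8.9 [0.51139765 0.37062066 0.25520964] 1.0024306977370456 [4.50454766e-01 5.10205843e-01 1.39220159e+00 4.33190653e-06
 1.23454146e+00 4.49361876e-01] [310.79822253 218.33441572]
[[[59.25 57.75 25.55]
  [54.75 36.75 16.85]]]
```

View pics/w3.png

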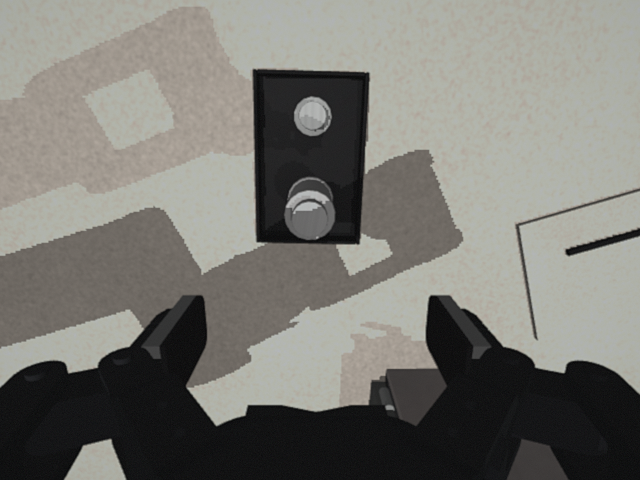

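The barrel stands upright on the tray floor, with its nose at (310,218) exactly as predicted. The adapter at (312,116) is untouched. Next I go above the door handle with the tool yaw at π, jaws along y.

Emit:
drive_tool(
  increments=[
    [0, -1, 0, 0, 0, 0, -0.05],
    [0, -3, 0.2, 0, 0, 0, -0.15],
    [0, -6, 0.4, 0, 0, 0, -0.27],
    [0, -9, 0.6, 0, 0, 0, -0.39],
    [0, -12, 0.9, 0, 0, 0, -0.51],
    [0, -15, 1.2, 0, 0, 0, -0.63],
    [0, -18, 1.5, 0, 0, 0, -0.75],
    [0, -21, 1.8, 0, 0, 0, -0.87],
    [0, -24, 2, 0, 0, 0, -0.99],
    [0, -27, 2.3, 0, 0, 0, -1.11],
    [0, -30, 2.6, 0, 0, 0, -1.23],
    [0, -33, 2.8, 0, 0, 0, -1.35],
    [0, -35.5, 3, 0, 0, 0, -1.46],
    [0, -37.2, 3.2, 0, 0, 0, -1.54],
    [0, -38, 3.2, 0, 0, 0, -1.571],
    [0, -38, 3.2, 0, 0, 0, -1.571],
    [0, -38, 3.2, 0, 0, 0, -1.571],
  ],
)

```text
t: 10.6
tcp_pos: [0.5421, -0.0095, 0.2516]
tool_rot: [0.0, 1.0, 0.0, -0.001]
force: [0.4, 0.8, -0.3]
finger_gap: 0.998
```

```bash
python3 - <<'E'
from h import *
import cv2
s=manip.sense();M=manip.camera_model("wrist");im=manip.snapshot("wrist")
P=[[.543,-.0095,.166],[.543,-.0095,.103],[.602,-.0435,.18],[.592,.141,.178],[.583,-.04,.178],[.696,.085,.21]]
print(s["t"],s["tcp_pos"],s["tool_rot"],s["q"],[proj("wrist",p,M).round() for p in P])
o=im[:,:,::-1].copy()
for p in P: cv2.circle(o,tuple(int(round(x)) for x in proj("wrist",p,M)),4,(0,0,255),1)
cv2.imwrite("pics/w4.png",o)
E
```

```text
10.6 [ 0.54212773 -0.0094685   0.25157756] [ 1.36736974e-05  9.99998901e-01  4.77043907e-04 -1.40338929e-03] [-2.23810667e-01  3.92664005e-01  1.61519343e+00  3.38802044e-04
  1.13668377e+00 -1.79472260e+00] [array([318., 242.]), array([317., 219.]), array([265., 335.]), array([550., 320.]), array([270., 307.]), array([465., 490.])]
```

View pics/w4.png

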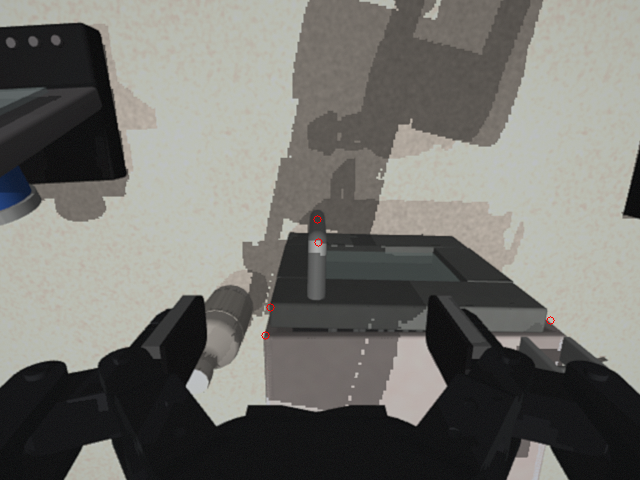

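The handle top is seen at (317,240), against the predicted (318,242). I descend and grip the bar.

Emit:
drive_tool(
  increments=[
    [0, 0, 0, 2, 0, 0, 0],
    [0, 0, 0, 5, 0, 0, 0],
    [0, 0, 0, 8, 0, 0, 0],
    [0, 0, 0, 10, 0, 0, 0],
    [0, 0, 0, 11.2, 0, 0, 0],
    [0, 0, 0, 11.5, 0, 0, 0],
    [120, 0, 0, 11.5, 0, 0, 0],
    [255, 0, 0, 11.5, 0, 0, 0],
    [255, 0, 0, 11.5, 0, 0, 0],
    [255, 0, 0, 11.5, 0, 0, 0],
    [255, 0, 0, 11.5, 0, 0, 0],
    [255, 0, 0, 11.5, 0, 0, 0],
    [255, 0, 0, 11.5, 0, 0, 0],
    [255, 0, 0, 11.5, 0, 0, 0],
  ],
  force=50,
)

```text
t: 12.05
tcp_pos: [0.5441, -0.0089, 0.1386]
tool_rot: [-0.0, 1.0, 0.001, 0.001]
force: [1.5, 5.2, 3.9]
finger_gap: 0.125
```

Emit:
drive_tool(
  increments=[
    [255, 0.74, 0.26, 0, 0, 0, 0.05],
    [255, 1.47, 0.56, 0, 0, 0, 0.1],
    [255, 2.19, 0.9, 0, 0, 0, 0.15],
    [255, 2.88, 1.27, 0, 0, 0, 0.2],
    [255, 3.56, 1.68, 0, 0, 0, 0.25],
    [255, 4.21, 2.12, 0, 0, 0, 0.3],
    [255, 4.85, 2.59, 0, 0, 0, 0.35],
    [255, 5.45, 3.09, 0, 0, 0, 0.4],
    [255, 6.04, 3.62, 0, 0, 0, 0.45],
    [255, 6.59, 4.18, 0, 0, 0, 0.5],
    [255, 7.12, 4.77, 0, 0, 0, 0.55],
    [255, 7.61, 5.39, 0, 0, 0, 0.6],
    [255, 8.08, 6.02, 0, 0, 0, 0.65],
    [255, 8.51, 6.68, 0, 0, 0, 0.7],
    [255, 8.91, 7.36, 0, 0, 0, 0.75],
    [255, 9.27, 8.06, 0, 0, 0, 0.8],
    [255, 9.27, 8.06, 0, 0, 0, 0.8],
  ],
)

```text
t: 13.75
tcp_pos: [0.4516, 0.0708, 0.1385]
tool_rot: [0.389, 0.921, 0.0, 0.002]
force: [2.3, 0.7, 4.5]
finger_gap: 0.131
```

The gripper is on the arc with low force. I run the same rows for the second half.

Emit:
drive_tool(
  increments=[
    [255, 0.74, 0.26, 0, 0, 0, 0.05],
    [255, 1.47, 0.56, 0, 0, 0, 0.1],
    [255, 2.19, 0.9, 0, 0, 0, 0.15],
    [255, 2.88, 1.27, 0, 0, 0, 0.2],
    [255, 3.56, 1.68, 0, 0, 0, 0.25],
    [255, 4.21, 2.12, 0, 0, 0, 0.3],
    [255, 4.85, 2.59, 0, 0, 0, 0.35],
    [255, 5.45, 3.09, 0, 0, 0, 0.4],
    [255, 6.04, 3.62, 0, 0, 0, 0.45],
    [255, 6.59, 4.18, 0, 0, 0, 0.5],
    [255, 7.12, 4.77, 0, 0, 0, 0.55],
    [255, 7.61, 5.39, 0, 0, 0, 0.6],
    [255, 8.08, 6.02, 0, 0, 0, 0.65],
    [255, 8.51, 6.68, 0, 0, 0, 0.7],
    [255, 8.91, 7.36, 0, 0, 0, 0.75],
    [255, 9.1, 7.7, 0, 0, 0, 0.77],
    [255, 9.1, 7.7, 0, 0, 0, 0.77],
    [255, 9.1, 7.7, 0, 0, 0, 0.77],
  ],
)

```text
t: 15.55
tcp_pos: [0.442, 0.1856, 0.1385]
tool_rot: [0.704, 0.71, -0.003, 0.002]
force: [-1.3, -15.2, 10.2]
finger_gap: 0.128
```

Emit:
drive_tool(
  increments=[
    [255, 0.2, 0, 0, 0, 0, 0],
    [255, 0.4, 0, 0, 0, 0, 0.02],
    [255, 0.4, 0, 0, 0, 0, 0.02],
    [255, 0.4, 0, 0, 0, 0, 0.02],
  ],
)

```text
t: 15.95
tcp_pos: [0.4419, 0.1865, 0.1384]
tool_rot: [0.711, 0.704, -0.005, 0.004]
force: [0.7, -25.3, 10.6]
finger_gap: 0.127
```

It's at the stop: the force rose without travel. I release and rise.

Emit:
drive_tool(
  increments=[
    [255, 0.0, 0, 0, 0, 0, 0],
    [255, -0.3, 0, 0, 0, 0, -0.02],
    [150, -0.3, 0, 0, 0, 0, -0.02],
    [0, -0.3, 0, 0, 0, 0, -0.02],
    [0, -0.3, 0, 0, 0, 0, -0.02],
    [0, -0.3, 0, 0, 0, 0, -0.02],
    [0, -0.3, 0, 0, 0, 0, -0.02],
    [0, -0.3, 0, -2, 0, 0, -0.02],
    [0, -0.3, 0, -5, 0, 0, -0.02],
    [0, -0.3, 0, -9, 0, 0, -0.02],
    [0, -0.3, 0, -13, 0, 0, -0.02],
    [0, -0.3, 0, -16, 0, 0, -0.02],
    [0, -0.3, 0, -17, 0, 0, -0.02],
    [0, -0.3, 0, -17, 0, 0, -0.02],
  ],
)

```text
t: 17.35
tcp_pos: [0.4424, 0.191, 0.3089]
tool_rot: [0.706, 0.708, 0.001, 0.001]
force: [-0.7, 0.9, -1.0]
finger_gap: 1.002
```

Emit:
drive_tool(
  increments=[
    [0, -0.3, 1, 0, 0, 0, 0],
    [0, -1, 3, 0, 0, 0, 0],
    [0, -2.4, 6.5, 0, 0, 0, 0],
    [0, -3.6, 10, 0, 0, 0, 0],
    [0, -4.9, 13.5, 0, 0, 0, 0],
    [0, -6.2, 17, 0, 0, 0, 0],
    [0, -7.5, 20.5, 0, 0, 0, 0],
    [0, -8.6, 23.5, 0, 0, 0, 0],
    [0, -9.1, 25, 0, 0, 0, 0],
    [0, -9.3, 25.4, 0, 0, 0, 0],
    [0, -9.3, 25.4, 0, 0, 0, 0],
    [0, -9.3, 25.4, 0, 0, 0, 0],
  ],
)

```text
t: 18.55
tcp_pos: [0.695, 0.0984, 0.3064]
tool_rot: [0.706, 0.708, -0.001, -0.001]
force: [-0.5, 0.1, 0.7]
finger_gap: 1.003
```

```bash
python3 - <<'E'
from h import *
import cv2
s=manip.sense();M=manip.camera_model("wrist");im=manip.snapshot("wrist")
P=[[.696,.085,.21],[.696,.101,.21],[.696,.131,.21],[.611,.141,.21],[.592,.141,.178],[.412,.141,.178]]
print(s["t"],s["tcp_pos"],s["tool_rot"],[proj("wrist",p,M).round() for p in P])
o=im[:,:,::-1].copy()
for p in P: cv2.circle(o,tuple(int(round(x)) for x in proj("wrist",p,M)),4,(0,0,255),1)
cv2.imwrite("pics/w5.png",o)
E
```

```text
18.55 [0.69495808 0.0984443  0.30639522] [ 0.70629096  0.70791992 -0.00101356 -0.00120166] [array([316., 254.]), array([316., 232.]), array([316., 187.]), array([184., 171.]), array([173., 166.]), array([-76., 165.])]
```

View pics/w5.png

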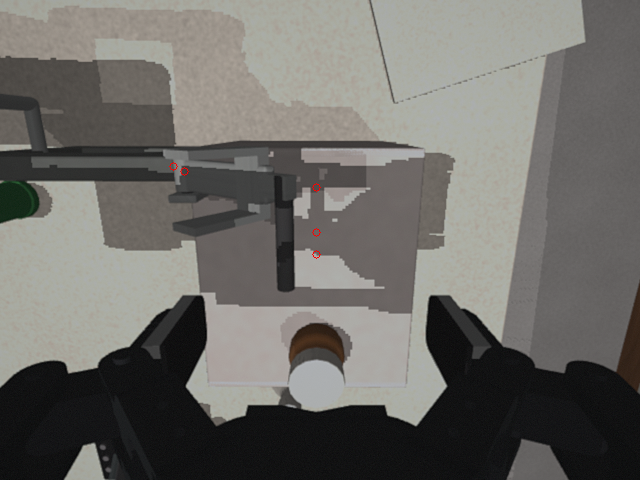

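```bash
python3 - <<'E'
from h import *
M=manip.camera_model("wrist")
for a in np.arange(0,1.3,.1):
    c=[.611+.085*np.cos(a),0,.21+.085*np.sin(a)]
    e=[np.array([c[0],y,c[2]]) for y in(.085,.131)]
    print(round(a,1),np.round(c,4),[proj("wrist",p,M).round(0) for p in e],proj("top",e[0]).round(1),proj("scene",e[0]).round(1))
t=lambda u,v:(120+u/2.5,110+v/2.5)
print(t(460,112),(240+360/2.5,130+300/2.5))
E
```

```text
0.0 [0.696 0.    0.21 ] [array([316., 254.]), array([316., 187.])] [303.1 151.3] [385.2 264.9]
0.1 [0.6956 0.     0.2185] [array([315., 258.]), array([316., 189.])] [302.9 150.3] [385.5 263.4]
0.2 [0.6943 0.     0.2269] [array([313., 263.]), array([313., 191.])] [302.8 149.8] [385.4 261.5]
0.3 [0.6922 0.     0.2351] [array([310., 267.]), array([310., 194.])] [302.6 149.6] [385.1 259.4]
0.4 [0.6893 0.     0.2431] [array([305., 272.]), array([304., 196.])] [302.5 149.9] [384.5 257.1]
0.5 [0.6856 0.     0.2508] [array([298., 277.]), array([297., 198.])] [302.3 150.6] [383.6 254.5]
0.6 [0.6812 0.     0.258 ] [array([289., 282.]), array([288., 201.])] [302.1 151.8] [382.4 251.7]
0.7 [0.676  0.     0.2648] [array([279., 287.]), array([277., 203.])] [301.9 153.3] [381.  248.8]
0.8 [0.6702 0.     0.271 ] [array([267., 292.]), array([264., 206.])] [301.8 155.3] [379.3 245.8]
0.9 [0.6638 0.     0.2766] [array([253., 296.]), array([249., 208.])] [301.6 157.7] [377.4 242.6]
1.0 [0.6569 0.     0.2815] [array([237., 301.]), array([232., 210.])] [301.5 160.4] [375.2 239.5]
1.1 [0.6496 0.     0.2858] [array([220., 305.]), array([213., 212.])] [301.3 163.6] [372.9 236.2]
1.2 [0.6418 0.     0.2892] [array([202., 308.]), array([194., 214.])] [301.2 167. ] [370.4 233.1]
(304.0, 154.8) (384.0, 250.0)
```

The keeper stands raised about 0.65 rad already: its pin is at (286,185)–(286,288), not at the red marks. The pin is therefore at about (0.679, 0.096, 0.262), and the oven lies about 3 mm further to -y, which agrees with the door stop. I descend onto the pin.

Emit:
drive_tool(
  increments=[
    [50, -0.2, -0.8, 0, 0, 0, 0],
    [100, -0.45, -1.6, 0, 0, 0, 0],
    [100, -0.45, -1.6, 0.5, 0, 0, 0],
    [100, -0.45, -1.6, 1.5, 0, 0, 0],
    [100, -0.45, -1.6, 2.8, 0, 0, 0],
    [100, -0.45, -1.6, 4, 0, 0, 0],
    [100, -0.45, -1.6, 5.2, 0, 0, 0],
    [100, -0.45, -1.6, 6, 0, 0, 0],
    [100, -0.45, -1.6, 6, 0, 0, 0],
    [180, -0.45, -1.6, 6, 0, 0, 0],
    [255, -0.45, -1.6, 6, 0, 0, 0],
    [255, -0.45, -1.6, 6, 0, 0, 0],
    [255, -0.45, -1.6, 6, 0, 0, 0],
    [255, -0.45, -1.6, 6, 0, 0, 0],
    [255, -0.45, -1.6, 6, 0, 0, 0],
  ],
  force=40,
)

```text
t: 20.1
tcp_pos: [0.6795, 0.0936, 0.2477]
tool_rot: [0.706, 0.708, -0.0, -0.0]
force: [-2.0, -0.7, -0.5]
finger_gap: 0.099
```

```bash
python3 - <<'E'
from h import *
import cv2
s=manip.sense();print(s["tcp_pos"],s["force"],s["finger_gap"])
im=manip.snapshot("wrist");cv2.imwrite("pics/w6.png",im[:,:,::-1])
E
```

```text
[0.67953368 0.09359915 0.24767282] [-1.97486707 -0.68212818 -0.46071768] 0.09930694176247762
```

View pics/w6.png

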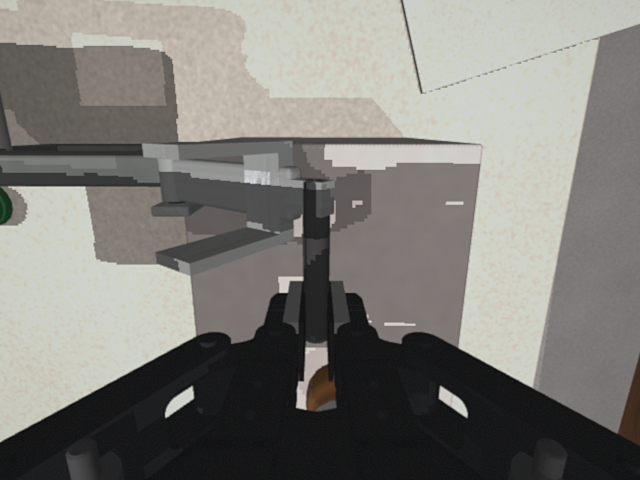

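The pads hold the pin at (316,300). I swing the keeper along its arc from 0.63 to 2.0 rad.

Emit:
drive_tool(
  increments=[
    [255, 0, -0.35, -0.44, 0, 0, 0],
    [255, 0, -0.93, -1.07, 0, 0, 0],
    [255, 0, -1.57, -1.63, 0, 0, 0],
    [255, 0, -2.26, -2.12, 0, 0, 0],
    [255, 0, -3.0, -2.54, 0, 0, 0],
    [255, 0, -3.77, -2.89, 0, 0, 0],
    [255, 0, -4.58, -3.16, 0, 0, 0],
    [255, 0, -5.41, -3.34, 0, 0, 0],
    [255, 0, -6.25, -3.45, 0, 0, 0],
    [255, 0, -7.1, -3.46, 0, 0, 0],
    [255, 0, -7.95, -3.4, 0, 0, 0],
    [255, 0, -8.78, -3.25, 0, 0, 0],
    [255, 0, -9.6, -3.01, 0, 0, 0],
    [255, 0, -10.39, -2.7, 0, 0, 0],
    [255, 0, -10.39, -2.7, 0, 0, 0],
  ],
)

```text
t: 21.65
tcp_pos: [0.5734, 0.0935, 0.2745]
tool_rot: [0.706, 0.708, -0.002, -0.002]
force: [-1.5, -0.7, 5.1]
finger_gap: 0.098
```

Emit:
drive_tool(
  increments=[
    [255, 0, -0.75, 0.39, 0, 0, 0],
    [255, 0, -1.47, 0.86, 0, 0, 0],
    [255, 0, -2.13, 1.39, 0, 0, 0],
    [255, 0, -2.73, 1.99, 0, 0, 0],
    [255, 0, -3.27, 2.64, 0, 0, 0],
    [255, 0, -3.75, 3.35, 0, 0, 0],
    [255, 0, -4.15, 4.1, 0, 0, 0],
    [255, 0, -4.47, 4.88, 0, 0, 0],
    [255, 0, -4.72, 5.7, 0, 0, 0],
    [255, 0, -4.88, 6.5, 0, 0, 0],
    [255, 0, -4.96, 7.2, 0, 0, 0],
    [255, 0, -4.96, 7.6, 0, 0, 0],
    [255, 0, -4.96, 7.8, 0, 0, 0],
    [255, 0, -4.96, 7.8, 0, 0, 0],
  ],
)

```text
t: 23.05
tcp_pos: [0.5261, 0.0934, 0.1965]
tool_rot: [0.706, 0.708, -0.0, -0.001]
force: [2.4, 2.8, 0.5]
finger_gap: 0.093
```

Emit:
drive_tool(
  increments=[
    [255, 0, 0, 0.2, 0, 0, 0],
    [255, 0, 0, 0.4, 0, 0, 0],
    [255, 0, 0, 0.6, 0, 0, 0],
    [255, 0, 0, 0.6, 0, 0, 0],
  ],
)

```text
t: 23.45
tcp_pos: [0.5261, 0.0934, 0.1924]
tool_rot: [0.706, 0.708, -0.0, -0.0]
force: [-1.9, 2.9, 13.3]
finger_gap: 0.096
```

Emit:
drive_tool(
  increments=[
    [255, 0, 0, 0.2, 0, 0, 0],
    [255, 0, 0, 0.4, 0, 0, 0],
    [255, 0, 0, 0.4, 0, 0, 0],
  ],
)

```text
t: 23.75
tcp_pos: [0.5262, 0.0934, 0.1918]
tool_rot: [0.706, 0.708, 0.0, 0.001]
force: [-7.3, 1.9, 33.0]
finger_gap: 0.098
```

```bash
python3 - <<'E'
from h import *
import cv2
s=manip.sense();print(s["tcp_pos"],s["force"],s["finger_gap"])
im=manip.snapshot("wrist");cv2.imwrite("pics/w7.png",im[:,:,::-1])
E
```

```text
[0.52620746 0.09336992 0.19177242] [-7.2609085   1.86200262 32.96944397] 0.09776167129572864
```

View pics/w7.png

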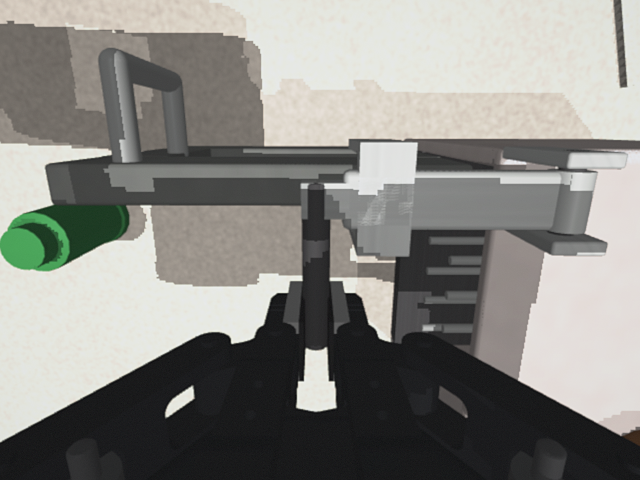

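The keeper lies level and forward with its fork (385,210) over the door's top edge. Force rose to 33 N with no more travel, so it is at its stop. I unload, release, rise and move clear.

Emit:
drive_tool(
  increments=[
    [255, 0, 0, -0.2, 0, 0, 0],
    [255, 0, 0, -0.4, 0, 0, 0],
    [200, 0, 0, -0.4, 0, 0, 0],
    [120, 0, 0, -0.4, 0, 0, 0],
    [100, 0, 0, -0.4, 0, 0, 0],
    [100, 0, 0, -0.4, 0, 0, 0],
    [100, 0, 0, -0.4, 0, 0, 0],
    [100, 0, 0, -1.5, 0, 0, 0],
    [100, 0, 0, -4, 0, 0, 0],
    [100, 0, 0, -8, 0, 0, 0],
    [100, 0, 0, -12, 0, 0, 0],
    [100, -3, 0, -15, 0, 0, 0],
    [100, -7, 0, -15, 0, 0, 0],
    [100, -11, 0, -15, 0, 0, 0],
    [100, -13, 0, -15, 0, 0, 0],
    [100, -13, 0, -15, 0, 0, 0],
  ],
)

```text
t: 25.4
tcp_pos: [0.527, -0.0393, 0.3377]
tool_rot: [0.708, 0.706, -0.0, 0.001]
force: [0.5, 0.4, -0.0]
finger_gap: 0.61
```

```bash
python3 - <<'E'
from h import *
import cv2
s=manip.sense();print(s["t"],s["tcp_pos"],s["force"],s["finger_gap"])
a=manip.snapshot("top")[100:360,100:420];b=manip.snapshot("scene")[110:370,240:480]
cv2.imwrite("pics/f.png",cv2.hconcat([cv2.resize(a,(444,360)),cv2.resize(b,(332,360))])[:,:,::-1])
E
```

```text
25.4 [ 0.52703874 -0.03928288  0.33766101] [ 0.48386266  0.40879662 -0.04089062] 0.609671447781126
```

View pics/f.png

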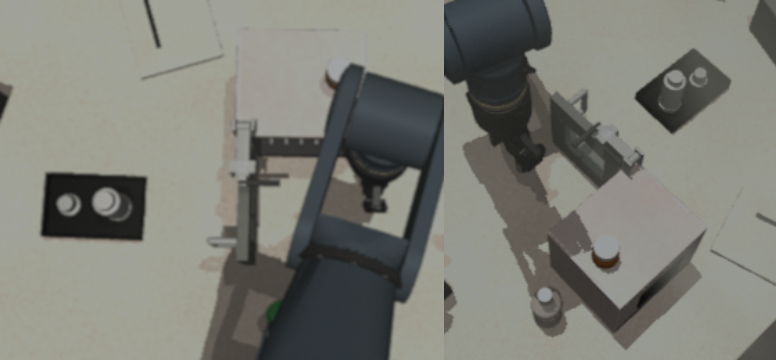

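The door is square to the oven and the keeper is forward over it. The barrel stands in the tray at (108,203), and the bottle, jar and adapter are in place. The arm is clear with about zero force, so I hand in.

```bash
python3 -c "
from station import manip
print(manip.sign_off())"
```

```text
the job is handed in; nothing more can be done
None
```

I handed the job in at about 25 s of the 69 s allowed; the hand-in gives no verdict.

- **Barrel:** I lifted the silver barrel, not the green look-alike. I set it upright on the tray floor beside the adapter, felt about 8 N at touch-down, and released it.
- **Door:** I swung it by its handle until the force rose to 25 N with almost no travel, so it is at its stop.
- **Keeper:** I gripped its pin and flipped it forward until the force rose to 33 N with only 0.6 mm of travel. The wrist picture shows the fork over the door's top edge.
- **Last check:** The final top and scene pictures show the door square, the keeper forward and the barrel standing in the tray. The bottle, jar and adapter look unmoved, judged by eye, not measured. The arm was clear of everything, with about zero force.

Two things disagreed with my first estimates, and I corrected for both. The keeper already stood raised about 0.65 rad rather than lying flat, and the oven sat about 3 mm further to -y than first measured. The joint angles can't be read directly, so the two stops are inferred from force and pictures.

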